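Stamp the round silver blank in the bench press

TASK

Slide the press's tray in until the round silver blank is centred under the punch, then push the spring plunger's black head all the way down to its stop, hold it there a moment and let it spring back up. Stamp only the round blank, never the square or the bar and never off-centre. Finally slide the tray back out to its outer stop with all three blanks still lying in it, and do not disturb the other things on the bench.

Things in the scene. Friction and masses are not known exactly. Their poses are not given: they have to be found in the camera images.
- press: Grey bench stamping press, fixed. Origin on the bench straight below the punch axis; local +y is the way the tray slides in, local +x points from the punch to the back column. Bed 130 mm (x) by 270 mm (y from -175 to +95), 30 mm high. Column 36 mm wide at x = 60 to 105 mm; from it an arm 36 mm wide (y), x = -22 to +105 mm, reaches over the bed at 85 to 125 mm height.
- plunger_top (a point): Centre of the flat top of the plunger's black round head (48 mm diameter, 16 mm thick), on the punch axis, 165 mm above the bench when up and 147 mm when at its stop. Moves with the plunger.
- punch_foot (a point): Centre of the punch's lower end (a steel rod of 16 mm diameter) on the punch axis; 60 mm above the bench when up, 42 mm when at its stop, where it meets a blank's top. Moves with the plunger.
- plunger (a joint): Plunger travel in m: 0 = up, 0.018 = fully down at its stop. A spring pushes it up: 4 N at the top, 11 N at the stop.
- tray (a joint): Tray travel in m along the press's local +y: 0 = fully out (outer stop), 0.175 = fully in (inner stop, past all the nests). It slides with about 2 N of friction and stays where it is left. The outer stop is set differently each time: it holds the middle nest 95 to 120 mm short of the punch axis, so measure the way from blank to punch. Nothing arrests the tray under the punch.
- tray_mid (a point): Floor centre of the tray's middle nest, 38 mm above the bench; axes as the press's. The dark steel tray has three square nests, 34 mm inside, in a row along y at -40, 0 and +40 mm from here, between rims 6 mm wide and 4 mm high. Each nest holds one blank. Moves with the tray.
- tray_tab (a point): Middle of the upper edge of the tray's upright bright steel tab, 140 mm from tray_mid towards local -y, 78 mm above the bench. The tab is 12 mm thick (y), 40 mm wide (x), 40 mm high, with free room on both sides: push it from either side or pinch it from above. Moves with the tray.
- disc: The round silver blank to be stamped: disc of 30 mm diameter, 4 mm thick, lying loose in one of the three nests. Origin at the centre of its underside.
- square: Square silver blank, 26 mm by 26 mm, 4 mm thick, in another nest; not to be stamped. Origin at the centre of its underside.
- bar: Oblong silver blank, 14 mm (x) by 30 mm (y), 4 mm thick, in the third nest; not to be stamped. Origin at the centre of its underside.
- dapping_block: Bystander: dark steel cube of 60 mm with four ball-ended punches standing up from it to 104 mm height. Origin at the centre of its underside.
- bowl: Bystander: glass bowl, 130 mm across the rim, 50 mm high. Origin at the centre of its underside.
- hammer: Bystander: hammer lying on the bench, 260 mm long along its x, head at +x. Origin on its underside, midway along.

How it is judged:
By the outcome, as a careful person would: the job done as asked, in the order asked, and still so for the second after the job is handed in, with the robot touching nothing.
It also fails if it takes over 53 s, if anything falls off the work surface, if the arm or the gripper's body presses on something with over 40 N, if the wrist force passes 120 N, or if a joint passes its speed limit or range.

ROBOT

A 6-joint arm with a two-finger parallel gripper is mounted at the origin on the work surface. World frame = base frame: x ahead of the robot, y to its left, z up, the work surface at z = 0. Lengths are in mm, angles in degrees, forces in N, time in s.
With the tool pointing down it reaches from about 400 to 825 mm from the base axis. Payload 7 kg.
Tool frame: the origin (TCP) lies at the centre of the arm's flange, where the gripper is bolted on; the fingertips stand 173 mm ahead of it and the grasp point (between the pads) lies arm.pinch_z ahead of it (arm.pinch_z is the distance from the TCP to the grasp point, in mm); z points along the fingers, y is the line along which they close (so a half turn about z gives the same grasp; the last joint's range is limited). The gripper opens to 85 mm and grips with 20 to 120 N. Pads are 22 mm wide; open, the fingers measure 114 mm over their backs; the gripper's body (76 mm by 85 mm) begins 54 mm behind the grasp point. The pads swing forward as they close: fully open they stand 13 mm farther back than shut.
Start: joints at [86.58, 20.546, 0.682, 0, -70.136, -16.507], TCP at [230.068, 634.559, 404.702] pointing down, gripper open.
Joint ranges: [-176.03, 176.03], [-82.01, 121.73], [-58.28, 71.71], [-173.87, 95.51], [-174.79, -0.11], [-173.66, 173.66]. Speed limits (degrees/s): [136.94, 136.94, 172.46, 180, 180, 180].

INTERFACE

Orientations are given as [roll, pitch, yaw] about the fixed x, y, z axes, in that order (R = Rz(yaw) Ry(pitch) Rx(roll)).
In Python, from bench import arm gives the robot as it stands.
- The arm moves only by the tool drive_tool, never from a script. Its arguments are lists of equal length, an entry for each row: "rot": the turn, a rotation vector about the tool's x, y, z each as a share of 180 degrees, from -1 to 1, a list of three; "xyz": the shift along the tool's x, y, z each as a share of 10 cm, from -1 to 1, a list of three; "gripper": the closure, from -1 (fully open) to 1 (shut). A call has 1 to 8 rows; each row is the pose to reach, as a shift and turn from the pose commanded when the call began, along the tool's axes at that moment, turning the shorter way round; what a row does not reach only later rows make up. A row lasts 1/10 s, in which the tool goes at most 50 mm and 8.59 degrees, less where a joint would pass 70% of its speed; a pose out of reach is approached as far as the arm can. A call with a number of a shift or a turn outside -1 to 1 is refused whole. A call with a gripper value outside its range is refused whole. The fingers move at their own pace and stop on an object; the grip force is fixed at half the most. Time passes only in rows, so rows that repeat a pose let the fingers close. It gives the time, the measured TCP pose, the force, the opening and the grip force at its end, in the units of the state.
- arm.read_state(): the state, without advancing time (a new reading comes with each control period).
- arm.camera(name): name is "scene" or "top" or "wrist"; returns the picture (400x640x3 uint8, red, green, blue); there is no depth.
- arm.camera_model(name): a dict with "fx", "fy", "cx", "cy" (pixels), "distortion" ([k1, k2, p1, p2, k3] as OpenCV has them; the pictures are not rectified), "view" (4x4, takes a point from world to camera coordinates); the wrist camera has in their place "T_tool_cam" (4x4, takes a point from camera to tool coordinates, whose origin is the TCP and whose axes are the flange's). Camera axes: x right, y down, z forward; pixel columns grow to the right and rows downward; lengths in mm; the calibration is good to about 2 mm. A picture is of the moment at which its call begins: read the wrist's pose just before it. camera_model takes no time and is no camera call.
- arm.finish_job(): hands the job in; it is judged then, once.
The state is a dict: "time": time; "joint_positions": joint angles; "dq": joint speeds; "effort": joint torques, N m; "tcp_pos": TCP position; "orientation": TCP orientation; "force": force on the tool from outside, world axes, zero at the start; "ft_torque": the same for the moment, N m; "grip_width": opening from 0.0 (shut) to 1.0 (fully open); "finger_force": force on a finger pad.
Only numpy, scipy, OpenCV 4.12 (cv2) and the standard library are available. Lean on these libraries where they do the work, as an engineer would, in place of code of your own. Each camera call takes 0.05 s, during which the arm holds its last target. There are 200 camera calls.

## Working session

There is one attempt and no reset: what is moved stays moved. The work goes in short steps, Python scripts to look and compute and a tool call to move; the robot and the scene stay as the last step left them, time stands still between calls to the robot, and variables do not carry over. Pictures are saved under pics/ and viewed, at most 13 in all, crops included, and the job is handed in when it is done.

Besides the shell and the picture viewer there is one more tool, called as name(argument=value, ...) on one line, values as JSON. drive_tool: Moves the arm, as the interface text tells. Its arguments: {"type":"object","properties":{"rot":{"type":"array","items":{"type":"array","items":{"type":"number"}}},"xyz":{"type":"array","items":{"type":"array","items":{"type":"number"}}},"gripper":{"type":"array","items":{"type":"number"}}},"required":["rot","xyz","gripper"]}

```bash
mkdir -p pics; python3 - <<'E'
from bench import arm
import cv2,numpy as np
s=arm.read_state();print(s, arm.pinch_z)
for n in ["scene","top","wrist"]:
    cv2.imwrite(f"pics/{n}0.png",arm.camera(n)[:,:,::-1]); print(n,arm.camera_model(n))
E
```

```text
{'time': 0.0, 'joint_positions': array([ 8.65814995e+01,  2.05899675e+01,  6.35547135e-01, -1.98353815e-02,
       -7.01364730e+01, -1.65055701e+01]), 'dq': array([-0.10299664,  0.05267209,  0.02948272, -0.11880464, -0.05588422,
        0.00398552]), 'effort': array([-2.99449406e-03, -5.83322704e+01,  2.93421954e+01,  6.93647325e+00,
       -6.07938739e-03, -1.24803455e-05]), 'tcp_pos': array([229.97332461, 634.41289865, 403.79439104]), 'orientation': array([ 1.79907554e+02, -7.94762302e-03, -1.99308186e+01]), 'force': array([-0.04252682,  0.24759532, -0.56794519]), 'ft_torque': array([0.00329128, 0.02680187, 0.04008188]), 'finger_force': 0.0, 'grip_width': 1.0054989644245813} 154.70000000000002
scene {'fx': 469.6862997251527, 'fy': 469.6862997251527, 'cx': 324.06315444334604, 'cy': 202.25318134040978, 'distortion': array([-0.07229728,  0.        ,  0.        ,  0.        ,  0.        ]), 'view': array([[ 8.21799282e-01,  5.69700460e-01, -9.34478776e-03,
        -4.23814763e+02],
       [ 4.84243003e-01, -7.06980834e-01, -5.15448168e-01,
        -2.06619375e+02],
       [-3.00257645e
[... 538 characters left out ...]
26e-02,  1.50525792e-02, -9.97407086e-01,
         1.16056655e+03],
       [ 0.00000000e+00,  0.00000000e+00,  0.00000000e+00,
         1.00000000e+00]])}
wrist {'fx': 355.1046037914615, 'fy': 355.1046037914615, 'cx': 316.618573512639, 'cy': 201.66109471456826, 'distortion': array([-0.0102434,  0.       ,  0.       ,  0.       ,  0.       ]), 'T_tool_cam': array([[-1.54573930e-04, -9.56667686e-01, -2.91181926e-01,
         7.49323973e+01],
       [ 9.99999950e-01, -2.28561393e-04,  2.20080201e-04,
         2.99246274e-01],
       [-2.77096563e-04, -2.91181878e-01,  9.56667673e-01,
         3.16244753e+01],
       [ 0.00000000e+00,  0.00000000e+00,  0.00000000e+00,
         1.00000000e+00]])}
```

View pics/top0.png

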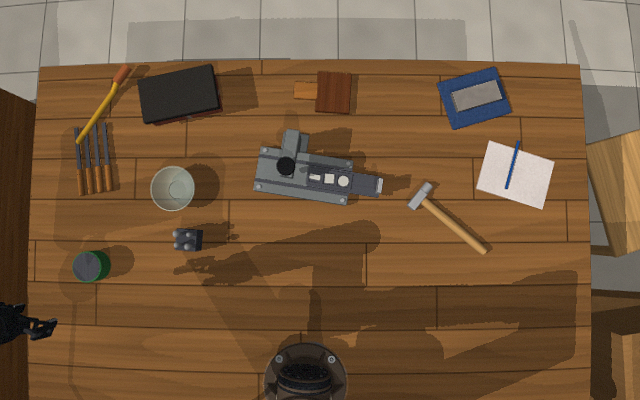

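View pics/scene0.png

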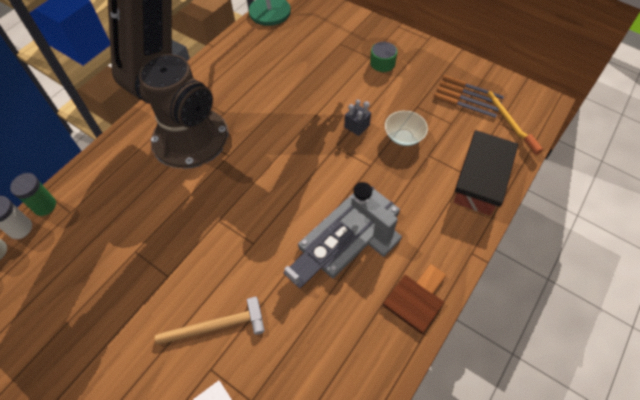

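Top view: the plunger head is at (286,166) and the tab at (379,186). The disc at (343,181) sits in the nest nearest the tab. I'll enlarge that area to get the pixel positions.

```bash
cat > h.py <<'E'
import numpy as np,cv2
from scipy.spatial.transform import Rotation as R
def T_state(s):
    T=np.eye(4);T[:3,:3]=R.from_euler('xyz',s['orientation'],degrees=True).as_matrix();T[:3,3]=s['tcp_pos'];return T
def cam(arm,name,s=None):
    m=arm.camera_model(name)
    K=np.array([[m['fx'],0,m['cx']],[0,m['fy'],m['cy']],[0,0,1]])
    V=m['view'] if 'view' in m else np.linalg.inv(T_state(s)@m['T_tool_cam'])
    return K,np.array(m['distortion']),V
def pix2w(c,uv,z):
    K,D,V=c
    p=cv2.undistortPoints(np.array(uv,float).reshape(-1,1,2),K,D).reshape(-1,2)
    C=-V[:3,:3].T@V[:3,3]; d=np.c_[p,np.ones(len(p))]@V[:3,:3]
    return C+d*((np.broadcast_to(z,len(p))-C[2])/d[:,2])[:,None]
def w2pix(c,P):
    K,D,V=c
    return cv2.projectPoints(np.array(P,float).reshape(-1,3),cv2.Rodrigues(V[:3,:3])[0],V[:3,3],K,D)[0].reshape(-1,2)
E
python3 - <<'E'
import cv2
i=cv2.imread('pics/top0.png')[120:215,245:390]
cv2.imwrite('pics/topc.png',cv2.resize(i,None,fx=5.5,fy=5.5,interpolation=cv2.INTER_CUBIC))
E
```

```text
(no output)
```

View pics/topc.png

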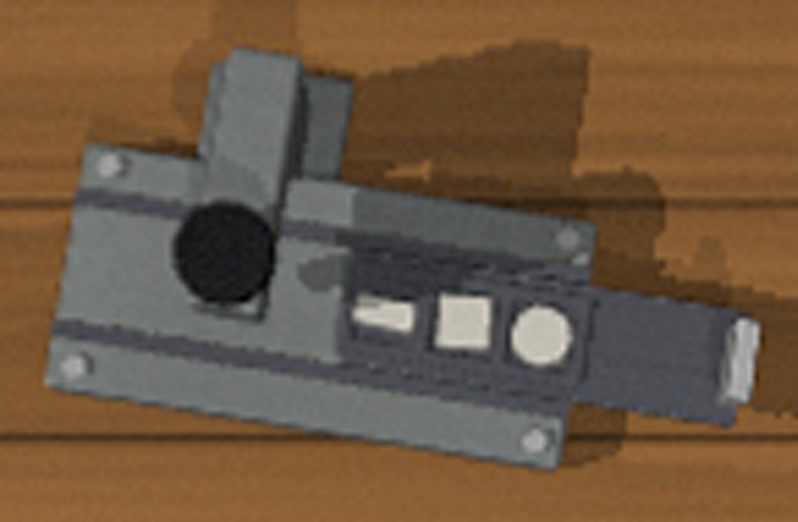

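```bash
python3 - <<'E'
from h import *
from bench import arm
c=cam(arm,'top')
f=lambda L:[((u+.5)/5.5-.5+245,(v+.5)/5.5-.5+120) for u,v in L]
b=pix2w(c,f([(90,143),(597,225),(555,470),(45,385)]),30)
y=(b[0]+b[3]-b[1]-b[2])[:2]; x=(b[0]+b[1]-b[2]-b[3])[:2]
print(np.degrees(np.arctan2(y[1],y[0]))-90,np.degrees(np.arctan2(x[1],x[0])),np.linalg.norm(x)/2,np.linalg.norm(y)/2)
a=np.radians(np.degrees(np.arctan2(y[1],y[0]))-90); ex=np.array([np.cos(a),np.sin(a)]);ey=np.array([-np.sin(a),np.cos(a)])
print('origin from bed',b.mean(0)[:2]+40*ey)
for n,p,z in [('head',(224,252),165),('disc',(541,336),42),('sq',(463,321),42),('bar',(385,316),42),('tab',(744,360),78)]:
    w=pix2w(c,f([p]),z)[0]; print(n,w.round(1), (w[:2]-(b.mean(0)[:2]+40*ey))@np.c_[ex,ey])
E
```

```text
-9.387757760530121 -9.845530935701735 128.4836744833427 266.3313798603286
origin from bed [598.16080673  45.90197976]
head [598.4  45.5 165. ] [ 0.25767163 -0.32396909]
disc [ 574.2 -106.2   42. ] [   1.13093943 -153.97573834]
sq [581.8 -66.5  42. ] [   2.20946895 -113.56920766]
bar [584.4 -26.8  42. ] [ -1.75806737 -73.95179476]
tab [ 558.2 -204.2   78. ] [   1.35281439 -253.2606844 ]
```

The top view gives a press yaw of about -9.5° and puts the punch axis at about (598,46). The disc is about 154 mm short of it, in the nest nearest the tab. Next I'll move the wrist camera over the press for a closer measurement.

drive_tool(rot=[[0, 0, 0], [0, 0, 0], [0, 0, 0]], xyz=[[0.96, 0.83, 0], [0.96, 0.83, 0], [0.96, 0.83, 0]], gripper=[-1, -1, -1])

```text
time: 0.45
tcp_pos: [292.9, 521.1, 404.5]
orientation: [179.9, 0.0, -20.0]
force: [-0.0, -0.5, 0.6]
grip_width: 1.0
finger_force: 0.0
```

drive_tool(rot=[[0, 0, 0], [0, 0, 0], [0, 0, 0]], xyz=[[0.96, 0.83, 0], [0.96, 0.83, 0], [0.96, 0.83, 0]], gripper=[-1, -1, -1])

```text
time: 0.75
tcp_pos: [354.9, 410.1, 404.8]
orientation: [180.0, 0.0, -20.0]
force: [0.7, 0.9, 0.9]
grip_width: 0.997
finger_force: 0.0
```

drive_tool(rot=[[0, 0, 0], [0, 0, 0], [0, 0, 0]], xyz=[[0.96, 0.83, 0], [0.96, 0.83, 0], [0.96, 0.83, 0]], gripper=[-1, -1, -1])

```text
time: 1.05
tcp_pos: [416.7, 299.4, 404.7]
orientation: [180.0, 0.0, -20.0]
force: [0.1, 0.7, 1.1]
grip_width: 1.004
finger_force: 0.0
```

drive_tool(rot=[[0, 0, 0], [0, 0, 0], [0, 0, 0]], xyz=[[0.96, 0.83, 0], [0.96, 0.83, 0], [0.96, 0.83, 0]], gripper=[-1, -1, -1])

```text
time: 1.35
tcp_pos: [478.7, 188.8, 404.7]
orientation: [180.0, 0.0, -20.0]
force: [-0.5, 1.2, -0.9]
grip_width: 1.003
finger_force: 0.0
```

drive_tool(rot=[[0, 0, 0], [0, 0, 0], [0, 0, 0]], xyz=[[0.96, 0.83, 0], [0.96, 0.83, 0], [0.96, 0.83, 0]], gripper=[-1, -1, -1])

```text
time: 1.65
tcp_pos: [540.8, 78.1, 404.5]
orientation: [180.0, 0.0, -20.0]
force: [0.4, 0.5, -0.2]
grip_width: 0.999
finger_force: 0.0
```

drive_tool(rot=[[0, 0, -0.03], [0, 0, -0.057], [0, 0, -0.057], [0, 0, -0.057], [0, 0, -0.057], [0, 0, -0.057]], xyz=[[0.96, 0.83, 0], [0.96, 0.83, 0], [0.96, 0.83, 0], [0.96, 0.83, 0], [0.96, 0.83, 0], [0.96, 0.83, 0]], gripper=[-1, -1, -1, -1, -1, -1])

```text
time: 2.25
tcp_pos: [601.5, -29.5, 404.6]
orientation: [-180.0, 0.0, -9.7]
force: [0.3, -0.2, 0.9]
grip_width: 0.997
finger_force: 0.0
```

```bash
python3 - <<'E'
from h import *
from bench import arm
s=arm.read_state();print(s['time'],s['tcp_pos'],s['orientation'],s['joint_positions'],np.abs(s['dq']).max())
np.savez('w1.npz',tcp_pos=s['tcp_pos'],orientation=s['orientation'])
i=arm.camera("wrist")[:,:,::-1];cv2.imwrite("pics/w1.png",i)
cv2.imwrite("pics/w1b.png",cv2.resize(i,(800,500),interpolation=cv2.INTER_CUBIC))
E
```

```text
2.25 [601.50864937 -29.4869499  404.57009815] [-1.79998996e+02  2.12294889e-02 -9.65582267e+00] [ 1.57611797e+01  1.37658426e+01 -8.89533557e+00 -1.08550026e-02
 -6.73575660e+01  6.45871781e+01] 0.8674385132149627
```

View pics/w1b.png

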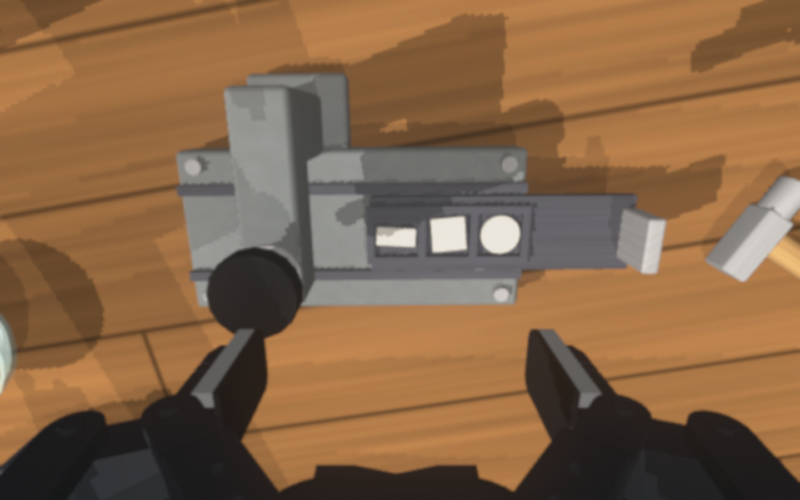

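```bash
python3 - <<'E'
from h import *
from bench import arm
from scipy.optimize import least_squares
s=np.load('w1.npz');c=cam(arm,'wrist',s)
i=cv2.imread('pics/w1.png');g=i.min(2)
def ctr(m,box):
    x0,y0,x1,y1=box;k=np.zeros_like(m);k[y0:y1,x0:x1]=m[y0:y1,x0:x1]
    n,l,st,ce=cv2.connectedComponentsWithStats(k);j=1+np.argmax(st[1:,4]);return ce[j],st[j]
w=(g>170).astype(np.uint8)
for n,b in [('disc',(375,160,425,215)),('sq',(340,165,379,210)),('bar',(295,175,338,205))]:
    p,st=ctr(w,b);P=pix2w(c,[p],42)[0];print(n,p,st,P.round(1))
    if n=='disc':D=P
m=(i.max(2)<45).astype(np.uint8)
# head top: dark blob fit circle to upper-left contour manually
f=lambda L:[((u+.5)/1.25-.5,(v+.5)/1.25-.5) for u,v in L]
obs=f([(178,151),(526,149),(518,304)])
lay=lambda q,L:np.array([[q[0]+x*np.cos(q[2])-y*np.sin(q[2]),q[1]+x*np.sin(q[2])+y*np.cos(q[2]),z] for x,y,z in L])
L=[(65,95,30),(65,-175,30),(-65,-175,30)]
r=least_squares(lambda q:(w2pix(c,lay(q,L))-obs).ravel(),[598,46,-.165]);q=r.x
print(q[:2],np.degrees(q[2]),r.fun.round(1))
ex=np.array([np.cos(q[2]),np.sin(q[2])]);ey=np.array([-ex[1],ex[0]])
print('disc local',(D[:2]-q[:2])@ex,(D[:2]-q[:2])@ey)
h=pix2w(c,f([(254,291)]),165)[0];print('head',h,(h[:2]-q[:2])@ex,(h[:2]-q[:2])@ey)
t=pix2w(c,f([(653,243)]),78)[0];print('tab',t,(t[:2]-q[:2])@ex,(t[:2]-q[:2])@ey)
# overlay for check
o=cv2.resize(i,(800,500),interpolation=cv2.INTER_CUBIC)
th=np.linspace(0,2*np.pi,73)
def dr(Ls,col):
    p=(w2pix(c,lay(q,Ls))+.5)*1.25-.5;cv2.polylines(o,[np.round(p*8).astype(int)],True,col,1,cv2.LINE_AA,3)
dr([(24*np.cos(a),24*np.sin(a),165) for a in th],(0,255,255))
dr([(65,95,30),(65,-175,30),(-65,-175,30),(-65,95,30)],(0,255,0))
dr([(105,18,125),(105,-18,125),(-22,-18,125),(-22,18,125)],(255,0,255))
dl=(D[:2]-q[:2])@ey;mid=dl+40
for k in(-40,0,40): dr([(17,mid+k+17,42),(17,mid+k-17,42),(-17,mid+k-17,42),(-17,mid+k+17,42)],(0,0,255))
dr([(20,mid-134,78),(20,mid-146,78),(-20,mid-146,78),(-20,mid-134,78)],(0,0,255))
cv2.imwrite('pics/w1o.png',cv2.resize(o[50:330,165:675],(800,439),interpolation=cv2.INTER_CUBIC))
E
```

```text
disc [399.78296703 187.25961538] [385 173  31  30 728] [ 576.6 -107.    42. ]
sq [358.37195994 187.18168813] [345 174  28  28 699] [583.4 -67.7  42. ]
bar [318.12571429 190.32      ] [301 183  32  15 350] [586.8 -29.   42. ]
[599.87809521  44.21865658] -9.070449529505776 [-3.7  0.5  3.4 -1.1  0.2  1.8]
disc local 0.8669782445134402 -152.98159705885834
head [604.61109706  42.01215335 165.        ] 5.021669384515711 -1.4327594549925533
tab [ 563.24908665 -204.13244407   78.        ] 2.9812773632087826 -251.02004988200292
```

View pics/w1o.png

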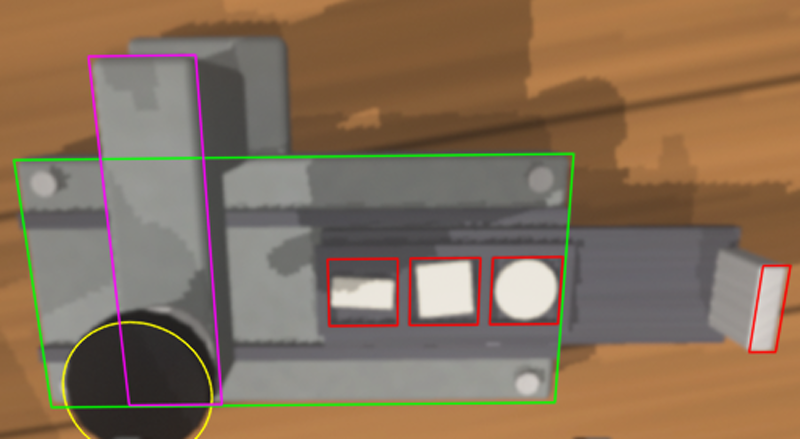

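Wrist view: the disc is at raw pixel (400,187), and the overlay puts it about 153 mm short of the punch. To remove parallax I'll centre the camera over the head, then over the disc, and difference the two.

drive_tool(rot=[[0, 0, 0], [0, 0, 0], [0, 0, 0], [0, 0, 0], [0, 0, 0]], xyz=[[-0.4, -0.74, 0], [-0.4, -0.74, 0], [-0.4, -0.74, 0], [-0.4, -0.74, 0], [-0.4, -0.74, 0]], gripper=[-1, -1, -1, -1, -1])

```text
time: 2.8
tcp_pos: [574.7, 50.0, 405.0]
orientation: [-180.0, -0.0, -9.6]
force: [0.1, 0.2, -0.0]
grip_width: 1.002
finger_force: 0.0
```

```bash
python3 - <<'E'
from h import *
from bench import arm
s=arm.read_state();print(s['time'],s['tcp_pos'],s['orientation'])
np.savez('w2.npz',tcp_pos=s['tcp_pos'],orientation=s['orientation'])
cv2.imwrite("pics/w2.png",arm.camera("wrist")[:,:,::-1])
E
```

```text
2.8 [574.67122207  50.04005664 404.98960584] [-1.79989980e+02 -2.15636996e-02 -9.60644762e+00]
```

drive_tool(rot=[[0, 0, 0], [0, 0, 0], [0, 0, 0]], xyz=[[0, 0.8, 0], [0, 0.8, 0], [0, 0.8, 0]], gripper=[-1, -1, -1])

```text
time: 3.15
tcp_pos: [560.7, -32.5, 404.7]
orientation: [180.0, 0.0, -9.9]
force: [0.3, -0.9, -0.4]
grip_width: 1.001
finger_force: 0.0
```

drive_tool(rot=[[0, 0, 0], [0, 0, 0], [0, 0, 0], [0, 0, 0], [0, 0, 0]], xyz=[[0, 0.73, 0], [0, 0.73, 0], [0, 0.73, 0], [0, 0.73, 0], [0, 0.73, 0]], gripper=[-1, -1, -1, -1, -1])

```text
time: 3.65
tcp_pos: [549.4, -100.9, 404.7]
orientation: [-180.0, -0.0, -9.7]
force: [-0.1, 1.1, -0.3]
grip_width: 1.0
finger_force: 0.0
```

```bash
python3 - <<'E'
from h import *
from bench import arm
s=arm.read_state();print(s['time'],s['tcp_pos'],s['orientation'])
np.savez('w3.npz',tcp_pos=s['tcp_pos'],orientation=s['orientation'])
cv2.imwrite("pics/w3.png",arm.camera("wrist")[:,:,::-1])
a=cv2.imread('pics/w2.png');b=cv2.imread('pics/w3.png')
cv2.imwrite('pics/w23.png',cv2.resize(np.vstack([a[:260,120:520],b[:260,120:520]]),None,fx=1.15,fy=1.15,interpolation=cv2.INTER_CUBIC))
E
```

```text
3.65 [ 549.37648075 -100.87589511  404.66003524] [-1.79995823e+02 -3.73647183e-03 -9.67997311e+00]
```

View pics/w23.png

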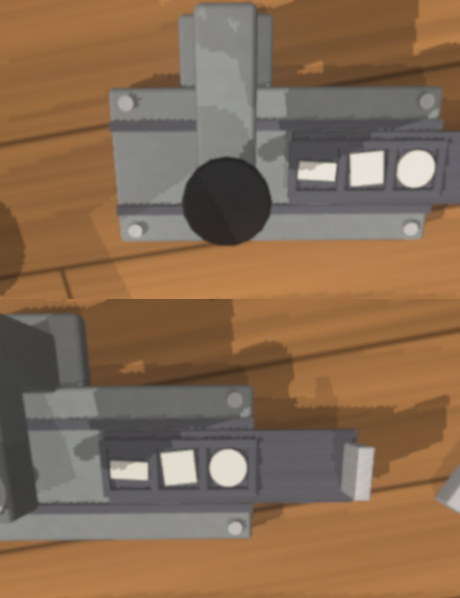

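The upper half shows the head at about (227,201) and the lower half the disc at about (228,468), both near the centre column. Next I'll compute the travel.

```bash
python3 - <<'E'
from h import *
from bench import arm
from scipy.optimize import least_squares
s2=np.load('w2.npz');c2=cam(arm,'wrist',s2);s3=np.load('w3.npz');c3=cam(arm,'wrist',s3)
a=cv2.imread('pics/w2.png');b=cv2.imread('pics/w3.png')
def big(m,box):
    x0,y0,x1,y1=box;k=np.zeros_like(m);k[y0:y1,x0:x1]=m[y0:y1,x0:x1]
    n,l,st,ce=cv2.connectedComponentsWithStats(k);j=1+np.argmax(st[1:,4]);return (l==j).astype(np.uint8),ce[j],st[j]
m,ce,st=big((a.max(2)<55).astype(np.uint8),(265,125,370,225))
cnt=max(cv2.findContours(m,0,cv2.CHAIN_APPROX_NONE)[0],key=len);print('head',ce,st,cv2.fitEllipse(cnt))
he=cv2.fitEllipse(cnt)[0];H=pix2w(c2,[he],165)[0]
for nm,im,c,box in[('w3',b,c3,(295,120,345,175)),('w2',a,c2,(460,125,508,170))]:
    m,dc,st=big((im.min(2)>170).astype(np.uint8),box);D=pix2w(c,[dc],42)[0]
    print(nm,dc,st,'D',D.round(1),'H',H.round(1))
    for yaw in(-9.2,-9.65,-10):
        t=np.radians(yaw);ex=np.array([np.cos(t),np.sin(t)]);ey=np.array([-ex[1],ex[0]])
        print(yaw,(H-D)[:2]@ex,(H-D)[:2]@ey)
t=pix2w(c3,[[120+367/1.15,(472/1.15)-260]],78)[0];print('tab',t)
# tray yaw from the slot edges: bed upper edge
print(np.diff(pix2w(c2,[[120+112/1.15,88/1.15],[120+440/1.15,86/1.15]],30),axis=0))
print(np.diff(pix2w(c2,[[120+122/1.15,240/1.15],[120+424/1.15,239/1.15]],30),axis=0))
E
```

```text
head [316.56965872 173.82538569] [ 280  137   75   75 4278] ((316.5815124511719, 173.7837677001953), (71.47982025146484, 74.64694213867188), 54.531494140625)
w3 [317.93661061 146.3622251 ] [303 131  31  32 773] D [ 576.6 -107.2   42. ] H [603.2  44.8 165. ]
-9.2 1.9275575177663384 154.3499226075162
-9.65 0.7152490730129841 154.36030093807827
-10 -0.22769182759158468 154.36179010157332
w2 [481.19196989 146.47553325] [466 131  32  32 797] D [ 576.5 -106.6   42. ] H [603.2  44.8 165. ]
-9.2 2.118628150719399 153.68270614912402
-9.65 0.9115540648332434 153.69460570802707
-10 -0.027324022920449664 153.69730644340126
tab [ 561.37482229 -206.94828236   78.        ]
[[ -41.885992   -257.59075202    0.        ]]
[[ -43.77117587 -263.79452316    0.        ]]
```

drive_tool(rot=[[0, 0, 0], [0, 0, 0], [0, 0, 0], [0, 0, 0]], xyz=[[0.28, 1.0, 0.8], [0.28, 1.0, 0.8], [0.28, 1.0, 0.8], [0.28, 1.0, 0.8]], gripper=[-1, -1, -1, -1])

```text
time: 4.1
tcp_pos: [559.4, -205.8, 321.0]
orientation: [180.0, 0.3, -9.8]
force: [0.5, 1.3, -0.7]
grip_width: 0.999
finger_force: 0.0
```

drive_tool(rot=[[0, 0, 0], [0, 0, 0], [0, 0, 0], [0, 0, 0], [0, 0, 0], [0, 0, 0]], xyz=[[0, 0.01, 0.4], [0, 0.01, 0.7], [0, 0.01, 0.9], [0, 0.01, 1.0], [0, 0.01, 1.0], [0, 0.01, 1.0]], gripper=[-1, -1, -1, -1, -1, -1])

```text
time: 4.7
tcp_pos: [560.6, -204.9, 225.8]
orientation: [180.0, -0.1, -9.6]
force: [0.6, 0.4, 0.2]
grip_width: 1.005
finger_force: 0.0
```

drive_tool(rot=[[0, 0, 0], [0, 0, 0], [0, 0, 0], [0, 0, 0], [0, 0, 0], [0, 0, 0], [0, 0, 0], [0, 0, 0]], xyz=[[0, 0, 0], [0, 0, 0], [0, 0, 0], [0, 0, 0], [0, 0, 0], [0, 0, 0], [0, 0, 0], [0, 0, 0]], gripper=[-0.6, -0.3, 0, 0.2, 0.4, 0.5, 0.6, 0.6])

```text
time: 5.5
tcp_pos: [559.8, -205.4, 224.6]
orientation: [180.0, 0.0, -9.7]
force: [0.0, 0.6, 0.1]
grip_width: 0.199
finger_force: 0.0
```

drive_tool(rot=[[0, 0, 0], [0, 0, 0], [0, 0, 0], [0, 0, 0], [0, 0, 0], [0, 0, 0], [0, 0, 0]], xyz=[[0, 0, 0], [0, 0, 0], [0, 0, 0], [0, 0, 0], [0, 0, 0], [0, 0, 0], [0, 0, 0]], gripper=[0.65, 0.7, 0.75, 0.8, 0.9, 1, 1])

```text
time: 6.2
tcp_pos: [559.8, -205.0, 224.8]
orientation: [-180.0, 0.0, -9.6]
force: [-0.7, 5.7, 2.5]
grip_width: 0.126
finger_force: 58.5
```

```bash
python3 - <<'E'
from h import *
from bench import arm
s=arm.read_state();print(s['time'],s['tcp_pos'],s['orientation'],s['force'],s['finger_force'],s['grip_width'])
c=cam(arm,'wrist',s)
i=arm.camera("wrist")[:,:,::-1];cv2.imwrite("pics/w4.png",i)
E
```

```text
6.2 [ 559.82130058 -205.00672995  224.82418487] [-1.79985346e+02  9.36810507e-05 -9.64096622e+00] [-0.69070525  5.72598442  2.48065908] 58.46524715423584 0.12639643322900576
```

View pics/w4.png

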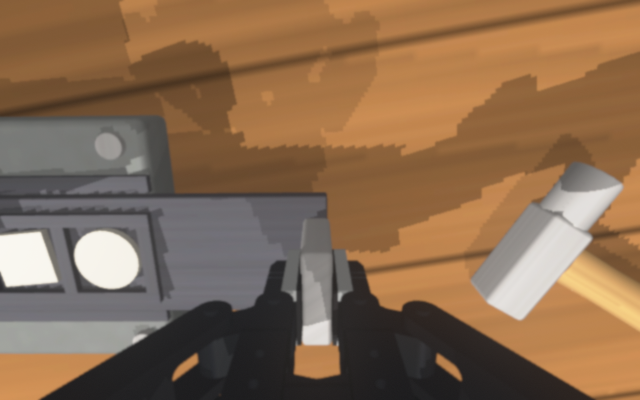

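The tab is pinched and the tray is against its outer stop, with about 5 N reaction. I'll now slide it in gently by about 154 mm.

drive_tool(rot=[[0, 0, 0], [0, 0, 0], [0, 0, 0], [0, 0, 0], [0, 0, 0], [0, 0, 0], [0, 0, 0], [0, 0, 0]], xyz=[[0, -0.03, 0], [0, -0.09, 0], [0, -0.18, 0], [0, -0.3, 0], [0, -0.43, 0], [0, -0.57, 0], [0, -0.71, 0], [0, -0.85, 0]], gripper=[1, 1, 1, 1, 1, 1, 1, 1])

```text
time: 7.05
tcp_pos: [573.7, -120.1, 224.8]
orientation: [180.0, 0.1, -9.6]
force: [-3.6, -2.7, 5.4]
grip_width: 0.13
finger_force: 59.2
```

drive_tool(rot=[[0, 0, 0], [0, 0, 0], [0, 0, 0], [0, 0, 0], [0, 0, 0], [0, 0, 0], [0, 0, 0], [0, 0, 0]], xyz=[[0, -0.14, 0], [0, -0.28, 0], [0, -0.41, 0], [0, -0.53, 0], [0, -0.61, 0], [0, -0.66, 0], [0, -0.69, 0], [0, -0.69, 0]], gripper=[1, 1, 1, 1, 1, 1, 1, 1])

```text
time: 7.85
tcp_pos: [584.9, -51.8, 224.8]
orientation: [-180.0, 0.1, -9.6]
force: [-6.7, 2.7, 7.6]
grip_width: 0.126
finger_force: 59.5
```

drive_tool(rot=[[0, 0, 0], [0, 0, 0], [0, 0, 0]], xyz=[[0, 0, 0], [0, 0, 0], [0, 0, 0]], gripper=[1, 1, 1])

```text
time: 8.15
tcp_pos: [584.9, -51.9, 224.8]
orientation: [-180.0, 0.1, -9.6]
force: [-7.0, 2.5, 7.9]
grip_width: 0.13
finger_force: 59.5
```

```bash
python3 - <<'E'
from h import *
from bench import arm
s=arm.read_state();print(s['time'],s['tcp_pos'],s['orientation'],s['force'],s['finger_force'],s['grip_width'])
d=s['tcp_pos'][:2]-[559.82,-205.0];t=np.radians(-9.45);print(d@[-np.sin(t),np.cos(t)],d@[np.cos(t),np.sin(t)])
i=arm.camera("wrist")[:,:,::-1];cv2.imwrite("pics/w5.png",i)
E
```

```text
8.15 [584.90481688 -51.85087661 224.77738739] [-1.79971175e+02  8.79698222e-02 -9.62895550e+00] [-6.96525231  2.50906488  7.94202464] 59.46989357471466 0.1300820447419639
155.18937299869995 -0.400674345690021
```

View pics/w5.png

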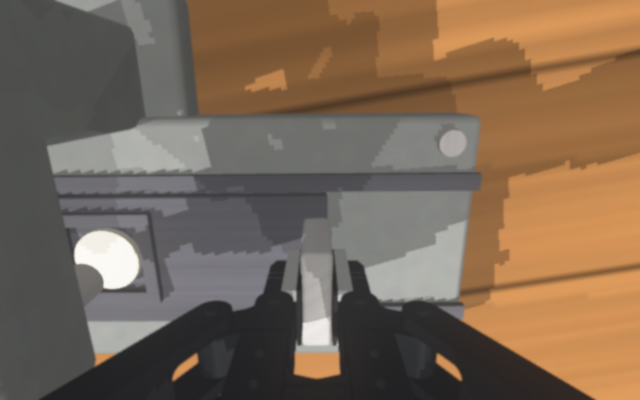

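```bash
python3 - <<'E'
from h import *
from bench import arm
s=arm.read_state();c=cam(arm,'wrist',s)
i=cv2.imread('pics/w5.png');x0,y0,f=60,220,9
m=(i.min(2)>150).astype(np.uint8);m[:, :70]=0;m[:225]=0;m[295:]=0;m[:,145:]=0
n,l,st,ce=cv2.connectedComponentsWithStats(m);j=1+np.argmax(st[1:,4])
print(st[j],(l==j)[:, :].sum())
th=np.linspace(0,2*np.pi,73);t=np.radians(-9.45)
ex=np.array([np.cos(t),np.sin(t)]);ey=np.array([-ex[1],ex[0]])
# fit disc circle to right-side contour
cnt=max(cv2.findContours((l==j).astype(np.uint8),0,cv2.CHAIN_APPROX_NONE)[0],key=len).reshape(-1,2)
cnt=cnt[(cnt[:,0]>108)|(cnt[:,1]<240)]
W=pix2w(c,cnt,42)[:,:2]
from scipy.optimize import least_squares
r=least_squares(lambda q:np.hypot(*(W-q[:2]).T)-15,[603,45],loss='soft_l1');print('disc',r.x,'rms',np.sqrt(np.mean(r.fun**2)))
H=np.array([603.2,44.8]);d=r.x
print('disc-H local',(d-H)@ex,(d-H)@ey)
o=cv2.resize(i[y0:310,x0:160],None,fx=f*.7,fy=f*.7,interpolation=cv2.INTER_CUBIC);f=f*.7
def dr(cx,cy,R,z,col):
    P=np.c_[cx+R*np.cos(th),cy+R*np.sin(th),np.full(73,z)]
    p=(w2pix(c,P)+.5-[x0,y0])*f-.5;cv2.polylines(o,[np.round(p*8).astype(int)],True,col,1,cv2.LINE_AA,3)
dr(*d,15,42,(0,0,255));dr(*d,8,60,(0,255,0));dr(*H,8,60,(255,0,255))
cv2.imwrite('pics/w5o.png',o)
E
```

```text
[  74  230   66   59 2644] 2644
disc [601.28849171  45.30434038] rms 0.16743507499282032
disc-H local -1.968373757116412 0.18365158881356264
```

View pics/w5o.png

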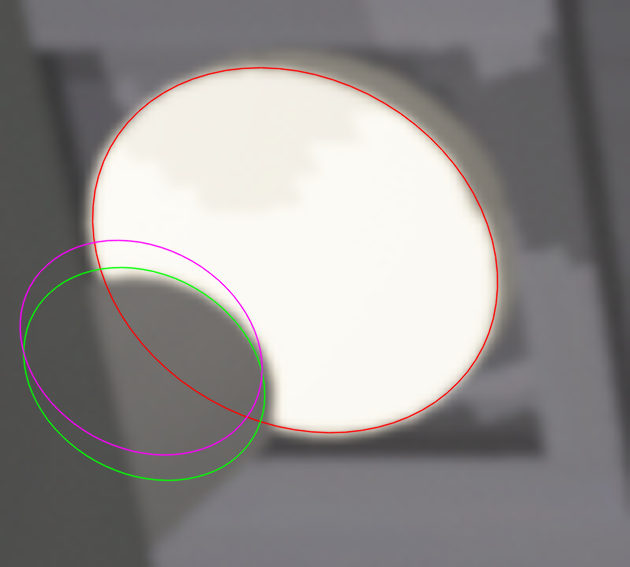

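In the close view the punch outline sits about 0.6 mm outward of the disc-centred prediction, so the tray has overshot by about that much. I'll back off 0.7 mm, release and rise.

drive_tool(rot=[[0, 0, 0], [0, 0, 0], [0, 0, 0], [0, 0, 0]], xyz=[[0, 0.007, 0], [0, 0.007, 0], [0, 0.007, 0], [0, 0.007, 0]], gripper=[1, 1, 1, 1])

```text
time: 8.6
tcp_pos: [584.8, -52.6, 224.8]
orientation: [-180.0, 0.1, -9.6]
force: [-6.8, 2.6, 8.8]
grip_width: 0.123
finger_force: 59.5
```

drive_tool(rot=[[0, 0, 0], [0, 0, 0], [0, 0, 0], [0, 0, 0], [0, 0, 0], [0, 0, 0], [0, 0, 0]], xyz=[[0, 0, 0], [0, 0, 0], [0, 0, 0], [0, 0, 0], [0, 0, 0], [0, 0, 0], [0, 0, 0]], gripper=[0.7, 0.5, 0.3, 0.2, 0.2, 0.2, 0.2])

```text
time: 9.3
tcp_pos: [585.6, -54.3, 224.7]
orientation: [-180.0, -0.0, -9.7]
force: [0.4, 0.8, -0.0]
grip_width: 0.4
finger_force: 0.0
```

```bash
cat > chk.py <<'E'
from h import *
from bench import arm
from scipy.optimize import least_squares
s=arm.read_state();c=cam(arm,'wrist',s);print(s['time'],s['tcp_pos'],s['orientation'],s['force'],s['grip_width'])
i=arm.camera('wrist')[:,:,::-1];cv2.imwrite('pics/w6.png',i)
m=(i.min(2)>150).astype(np.uint8);m[:, :70]=0;m[:225]=0;m[295:]=0;m[:,145:]=0
n,l,st,ce=cv2.connectedComponentsWithStats(m);j=1+np.argmax(st[1:,4]);print(st[j])
cnt=max(cv2.findContours((l==j).astype(np.uint8),0,cv2.CHAIN_APPROX_NONE)[0],key=len).reshape(-1,2)
a=cnt[(cnt[:,0]>108)|(cnt[:,1]<240)];W=pix2w(c,a,42)[:,:2]
d=least_squares(lambda q:np.hypot(*(W-q).T)-15,[603,45],loss='soft_l1').x
W=pix2w(c,cnt,42)[:,:2];k=np.hypot(*(W-d).T)<13.5;b=cnt[k]
W=pix2w(c,b,60)[:,:2];p=least_squares(lambda q:np.hypot(*(W-q).T)-8,d,loss='soft_l1').x
t=np.radians(-9.45);ex=np.array([np.cos(t),np.sin(t)]);ey=np.array([-ex[1],ex[0]])
print('disc',d,'punch',p,'n',len(b),'disc-punch local',(d-p)@ex,(d-p)@ey)
E
python3 chk.py
```

```text
9.3 [585.55996941 -54.31910892 224.66862752] [-1.79998543e+02 -1.24530812e-03 -9.67850537e+00] [ 0.43852454  0.77664475 -0.00623788] 0.3996906069589954
[  71  233   65   59 2694]
disc [601.15229556  44.54219998] punch [600.49837504  44.73498432] n 28 disc-punch local 0.676698984056193 -0.08280296517817216
```

The disc is now centred to 0.1 mm in y and 0.7 mm in x. Next I'll rise, shut the fingers and go above the plunger head.

drive_tool(rot=[[0, 0, 0], [0, 0, 0], [0, 0, 0], [0, 0, 0]], xyz=[[0, 0, -0.3], [0, 0, -0.7], [0, 0, -1.0], [0, 0, -1.0]], gripper=[0.2, 0.2, 0.2, 0.2])

```text
time: 9.75
tcp_pos: [586.9, -54.2, 329.7]
orientation: [-179.9, -0.5, -9.6]
force: [1.0, -0.1, 0.0]
grip_width: 0.395
finger_force: 0.0
```

drive_tool(rot=[[0, 0, 0], [0, 0, 0], [0, 0, 0], [0, 0, 0], [0, 0, 0], [0, 0, 0], [0, 0, 0]], xyz=[[0, 0, -0.3], [0, 0, -0.5], [0, -0.4, -0.5], [-0.02, -0.8, -0.5], [-0.02, -1.0, -0.5], [-0.02, -1.0, -0.5], [-0.02, -1.0, -0.5]], gripper=[0.2, 0.5, 1, 1, 1, 1, 1])

```text
time: 10.45
tcp_pos: [600.2, 44.9, 374.1]
orientation: [180.0, 0.1, -9.6]
force: [-0.3, -0.6, -0.8]
grip_width: -0.001
finger_force: 0.0
```

drive_tool(rot=[[0, 0, 0], [0, 0, 0], [0, 0, 0], [0, 0, 0], [0, 0, 0], [0, 0, 0]], xyz=[[0, 0, 0.1], [0, 0, 0.2], [0, 0, 0.3], [0, 0, 0.33], [0, 0, 0.33], [0, 0, 0.33]], gripper=[1, 1, 1, 1, 1, 1])

```text
time: 11.05
tcp_pos: [600.5, 44.5, 341.8]
orientation: [180.0, -0.0, -9.7]
force: [0.5, 0.5, 0.2]
grip_width: -0.0
finger_force: 0.0
```

drive_tool(rot=[[0, 0, 0], [0, 0, 0], [0, 0, 0], [0, 0, 0], [0, 0, 0], [0, 0, 0]], xyz=[[0, 0, 0.05], [0, 0, 0.1], [0, 0, 0.15], [0, 0, 0.19], [0, 0, 0.19], [0, 0, 0.19]], gripper=[1, 1, 1, 1, 1, 1])

```text
time: 11.65
tcp_pos: [600.8, 44.8, 323.7]
orientation: [-180.0, -0.1, -9.6]
force: [-1.8, -0.4, 8.8]
grip_width: -0.0
finger_force: 4.2
```

drive_tool(rot=[[0, 0, 0], [0, 0, 0], [0, 0, 0], [0, 0, 0]], xyz=[[0, 0, 0.01], [0, 0, 0.02], [0, 0, 0.03], [0, 0, 0.03]], gripper=[1, 1, 1, 1])

```text
time: 12.05
tcp_pos: [600.8, 44.8, 321.0]
orientation: [-180.0, -0.1, -9.6]
force: [-2.0, 0.7, 8.7]
grip_width: -0.001
finger_force: 4.8
```

drive_tool(rot=[[0, 0, 0], [0, 0, 0], [0, 0, 0]], xyz=[[0, 0, 0.01], [0, 0, 0.015], [0, 0, 0.015]], gripper=[1, 1, 1])

```text
time: 12.35
tcp_pos: [600.8, 44.8, 320.5]
orientation: [-180.0, -0.2, -9.6]
force: [-4.7, 0.3, 15.9]
grip_width: 0.002
finger_force: 7.8
```

drive_tool(rot=[[0, 0, 0], [0, 0, 0], [0, 0, 0]], xyz=[[0, 0, 0.005], [0, 0, 0.01], [0, 0, 0.01]], gripper=[1, 1, 1])

```text
time: 12.65
tcp_pos: [600.7, 44.8, 320.4]
orientation: [-180.0, -0.2, -9.6]
force: [-7.8, 1.1, 21.4]
grip_width: 0.0
finger_force: 11.0
```

The plunger is at its stop: the force rises and the position no longer moves. I'll hold it there, then lift slowly.

drive_tool(rot=[[0, 0, 0], [0, 0, 0], [0, 0, 0], [0, 0, 0], [0, 0, 0], [0, 0, 0], [0, 0, 0], [0, 0, 0]], xyz=[[0, 0, 0.005], [0, 0, 0.005], [0, 0, 0.005], [0, 0, 0.005], [0, 0, 0.005], [0, 0, 0.005], [0, 0, 0.005], [0, 0, 0.005]], gripper=[1, 1, 1, 1, 1, 1, 1, 1])

```text
time: 13.45
tcp_pos: [600.7, 44.8, 320.4]
orientation: [-180.0, -0.2, -9.6]
force: [-8.0, 2.0, 25.7]
grip_width: -0.001
finger_force: 12.5
```

drive_tool(rot=[[0, 0, 0], [0, 0, 0], [0, 0, 0], [0, 0, 0], [0, 0, 0], [0, 0, 0], [0, 0, 0], [0, 0, 0]], xyz=[[0, 0, 0], [0, 0, 0], [0, 0, -0.05], [0, 0, -0.12], [0, 0, -0.2], [0, 0, -0.35], [0, 0, -0.5], [0, 0, -0.55]], gripper=[1, 1, 1, 1, 1, 1, 1, 1])

```text
time: 14.25
tcp_pos: [600.5, 44.8, 372.8]
orientation: [-180.0, -0.1, -9.7]
force: [0.1, 0.5, -0.7]
grip_width: -0.004
finger_force: 0.0
```

drive_tool(rot=[[0, 0, 0], [0, 0, 0], [0, 0, 0], [0, 0, 0], [0, 0, 0], [0, 0, 0], [0, 0, 0]], xyz=[[0, 0.4, 0], [0, 0.8, 0], [0, 1.0, 0], [0, 1.0, 0], [0, 1.0, 0], [0, 1.0, 0], [0, 1.0, 0]], gripper=[1, 1, 1, 0.2, 0.2, 0.2, 0.2])

```text
time: 14.95
tcp_pos: [583.7, -53.1, 371.4]
orientation: [180.0, 0.0, -9.6]
force: [0.4, -0.2, -0.4]
grip_width: 0.404
finger_force: 0.0
```

```bash
python3 - <<'E'
from h import *
from bench import arm
s=arm.read_state();print(s['time'],s['tcp_pos'],s['orientation'],s['grip_width'],s['force'])
i=arm.camera("wrist")[:,:,::-1];cv2.imwrite("pics/w7.png",i)
E
```

```text
14.95 [583.74202927 -53.09163951 371.41875615] [ 1.79999042e+02  2.05771958e-02 -9.61116182e+00] 0.40381576002276287 [ 0.44983899 -0.18020267 -0.41605478]
```

View pics/w7.png

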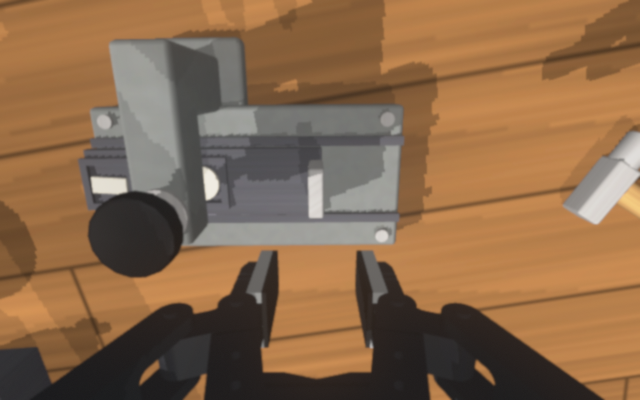

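The plunger has sprung back up and the tab is lined up between the fingers. I'll descend, pinch it and pull the tray out.

drive_tool(rot=[[0, 0, 0], [0, 0, 0], [0, 0, 0], [0, 0, 0]], xyz=[[0.02, 0, 0.3], [0.02, 0, 0.7], [0.02, 0, 0.9], [0.02, 0, 0.9]], gripper=[0.2, 0.2, 0.2, 0.2])

```text
time: 15.4
tcp_pos: [584.5, -53.8, 278.5]
orientation: [179.9, 0.3, -9.6]
force: [-0.4, 0.2, 0.6]
grip_width: 0.398
finger_force: 0.0
```

drive_tool(rot=[[0, 0, 0], [0, 0, 0], [0, 0, 0], [0, 0, 0], [0, 0, 0]], xyz=[[0, 0, 0.2], [0, 0, 0.4], [0, 0, 0.57], [0, 0, 0.57], [0, 0, 0.57]], gripper=[0.2, 0.2, 0.2, 0.2, 0.2])

```text
time: 15.9
tcp_pos: [586.3, -53.9, 225.9]
orientation: [-180.0, -0.1, -9.6]
force: [0.5, -0.8, 0.4]
grip_width: 0.401
finger_force: 0.0
```

drive_tool(rot=[[0, 0, 0], [0, 0, 0], [0, 0, 0], [0, 0, 0], [0, 0, 0], [0, 0, 0], [0, 0, 0], [0, 0, 0]], xyz=[[0, 0, 0], [0, 0, 0], [0, 0, 0], [0, 0, 0], [0, 0, 0], [0, 0, 0], [0, 0, 0], [0, 0, 0]], gripper=[0.4, 0.5, 0.6, 0.7, 0.8, 0.9, 1, 1])

```text
time: 16.7
tcp_pos: [585.8, -54.1, 225.5]
orientation: [-180.0, -0.1, -9.6]
force: [-1.3, 2.2, 6.6]
grip_width: 0.125
finger_force: 58.8
```

drive_tool(rot=[[0, 0, 0], [0, 0, 0], [0, 0, 0], [0, 0, 0], [0, 0, 0], [0, 0, 0], [0, 0, 0], [0, 0, 0]], xyz=[[0, 0.03, 0], [0, 0.09, 0], [0, 0.18, 0], [0, 0.3, 0], [0, 0.43, 0], [0, 0.57, 0], [0, 0.71, 0], [0, 0.85, 0]], gripper=[1, 1, 1, 1, 1, 1, 1, 1])

```text
time: 17.5
tcp_pos: [571.9, -138.6, 225.5]
orientation: [-180.0, -0.1, -9.6]
force: [2.5, 3.3, 4.2]
grip_width: 0.126
finger_force: 58.6
```

drive_tool(rot=[[0, 0, 0], [0, 0, 0], [0, 0, 0], [0, 0, 0], [0, 0, 0], [0, 0, 0], [0, 0, 0], [0, 0, 0]], xyz=[[0, 0.14, 0], [0, 0.27, 0], [0, 0.39, 0], [0, 0.49, 0], [0, 0.57, 0], [0, 0.62, 0], [0, 0.64, 0], [0, 0.64, 0]], gripper=[1, 1, 1, 1, 1, 1, 1, 1])

```text
time: 18.3
tcp_pos: [561.5, -202.1, 225.5]
orientation: [180.0, -0.2, -9.6]
force: [3.9, -2.8, 3.7]
grip_width: 0.13
finger_force: 58.7
```

drive_tool(rot=[[0, 0, 0], [0, 0, 0], [0, 0, 0], [0, 0, 0], [0, 0, 0], [0, 0, 0], [0, 0, 0]], xyz=[[0, 0.01, 0], [0, 0.02, 0], [0, 0.03, 0], [0, 0.04, 0], [0, 0.045, 0], [0, 0.045, 0], [0, 0.045, 0]], gripper=[1, 1, 1, 1, 1, 1, 1])

```text
time: 19.0
tcp_pos: [561.0, -205.3, 225.5]
orientation: [-180.0, -0.2, -9.6]
force: [4.7, 5.6, 6.0]
grip_width: 0.131
finger_force: 59.0
```

drive_tool(rot=[[0, 0, 0], [0, 0, 0], [0, 0, 0], [0, 0, 0]], xyz=[[0, 0.005, 0], [0, 0.01, 0], [0, 0.015, 0], [0, 0.015, 0]], gripper=[1, 1, 1, 1])

```text
time: 19.4
tcp_pos: [560.9, -205.6, 225.5]
orientation: [-179.9, -0.2, -9.6]
force: [6.4, 13.3, 7.8]
grip_width: 0.127
finger_force: 59.4
```

The tray is at its outer stop, since the force climbs to 13 N with almost no movement. I'll release, rise and check.

drive_tool(rot=[[0, 0, 0], [0, 0, 0], [0, 0, 0], [0, 0, 0], [0, 0, 0], [0, 0, 0]], xyz=[[0, 0, 0], [0, 0, 0], [0, 0, 0], [0, 0, 0], [0, 0, 0], [0, 0, 0]], gripper=[0.7, 0.5, 0.3, 0.2, 0.2, 0.2])

```text
time: 20.0
tcp_pos: [559.2, -207.3, 224.4]
orientation: [180.0, 0.0, -9.7]
force: [-0.1, -0.5, 0.9]
grip_width: 0.401
finger_force: 0.0
```

drive_tool(rot=[[0, 0, 0], [0, 0, 0], [0, 0, 0], [0, 0, 0]], xyz=[[0, 0, -0.3], [0, 0, -0.7], [0, 0, -1.0], [0, 0, -1.0]], gripper=[0.2, 0.2, 0.2, 0.2])

```text
time: 20.4
tcp_pos: [560.7, -207.4, 329.6]
orientation: [180.0, -0.4, -9.6]
force: [-0.1, 0.3, 0.1]
grip_width: 0.405
finger_force: 0.0
```

drive_tool(rot=[[0, 0, 0], [0, 0, 0], [0, 0, 0], [0, 0, 0], [0, 0, 0]], xyz=[[-0.2, -0.8, -0.8], [-0.2, -0.8, -0.8], [-0.2, -0.8, -0.8], [-0.2, -0.8, -0.8], [-0.2, -0.8, -0.8]], gripper=[0.2, 0.2, 0.2, 0.2, 0.2])

```text
time: 20.9
tcp_pos: [552.9, -124.8, 403.8]
orientation: [-180.0, 0.1, -9.6]
force: [0.1, -0.5, -0.6]
grip_width: 0.399
finger_force: 0.0
```

```bash
python3 - <<'E'
from h import *
from bench import arm
s=arm.read_state();print(s['time'],s['tcp_pos'],s['force'],np.abs(s['dq']).max());c=cam(arm,'wrist',s)
i=arm.camera("wrist")[:,:,::-1];cv2.imwrite("pics/w8.png",i)
n,l,st,ce=cv2.connectedComponentsWithStats((i.min(2)>170).astype(np.uint8))
for k in range(1,n):
    if 250<st[k,4]<1200:print(st[k],pix2w(c,[ce[k]],42)[0].round(1))
E
```

```text
20.9 [ 552.86227991 -124.82434121  403.77618149] [ 0.09565753 -0.49905193 -0.62475694] 1.277068470485011
[278 139  31  31 772] [ 576.5 -107.1   42. ]
[402 139  14  44 520] [ 552.8 -212.6   42. ]
[236 140  30  29 742] [583.4 -67.8  42. ]
[192 150  32  15 365] [586.5 -29.6  42. ]
```

View pics/w8.png

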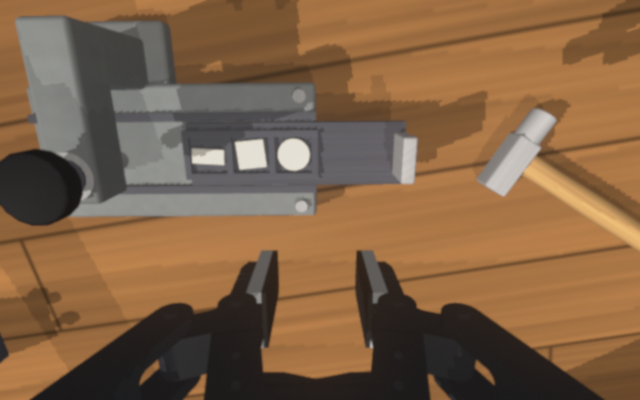

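The tray is back at its outer stop. All three blanks lie in their nests within about 0.6 mm of where they started: the disc at (576.5,-107.1) against (576.6,-107.2). The plunger is up and the arm is clear of everything.

```bash
python3 -c "
from bench import arm
print(arm.finish_job())"
```

```text
the job is handed in; nothing more can be done
None
```

I stamped the round blank centred under the punch (about 0.1 mm off along the slide, 0.7 mm across), slid the tray back to its outer stop with all three blanks in their nests, left the bystanders untouched, and handed the job in at about 21 s.

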